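Restock the tip-box column on the counting scale and hold its recessed reset button

ROBOT

A 6-joint arm with a two-finger parallel gripper is mounted at the origin on the work surface. World frame = base frame: x ahead of the robot, y to its left, z up, the work surface at z = 0. Lengths are in mm, angles in rad, forces in N, time in s.
With the tool pointing down it reaches from about 375 to 900 mm from the base axis. Payload 3.1 kg.
Tool frame: the origin (TCP) lies midway between the tips of the shut fingers; the grasp point (between the pads) lies behind it (env.hold_point_z is the z of the grasp point in the tool frame, in mm); z points along the fingers, y is the line along which they close (so a half turn about z gives the same grasp; the last joint's range is limited). The gripper opens to 87 mm and grips with 3 to 60 N. Pads are 19 mm wide; open, the fingers measure 117 mm over their backs; the gripper's body (75 mm by 190 mm) begins 51 mm behind the grasp point.
Start: joints at [-1.5, 0.527, 1.433, -0, 1.181, -0.178], TCP at [154.531, -605.571, 222.548] pointing down, gripper open.
Joint ranges: [-3.08, 3.08], [-0.75, 2.2], [0.22, 2.44], [-1.43, 4.57], [0, 2.65], [-2.85, 2.85]. Speed limits (rad/s): [2.79, 2.79, 3.14, 3.14, 3.14, 3.14].

INTERFACE

Orientations are given as a unit quaternion [x, y, z, w].
In Python, from bench import env, read_camera, camera_model, workorder gives the robot as it stands. The module is installed in compiled form; this text tells all that it offers.
- The arm moves only by the tool jog_arm, never from a script. Its argument "motion" is a list that holds one entry, the list of rows, each a list of 7 numbers: the opening, from 0 (shut) to 1 (fully open), then the shift along the tool's x, y, z in shares of 1000 mm (1.0 is 1000 mm), then the turn, a rotation vector about the tool's x, y, z in parts of the range, where 1.0 means 60 degrees. In form: [[[hand, dx, dy, dz, wx, wy, wz], ...]]. A call has 1 to 10 rows; each row is the pose to reach, as a shift and turn from the pose commanded when the call began, along the tool's axes at that moment; what a row does not reach only later rows make up. A row lasts 1/8 s, in which the tool goes at most 62.5 mm and 10.7 degrees, less where a joint would pass 70% of its speed; a pose out of reach is approached as far as the arm can. Shift and turn numbers lie between -1 and 1, and a call with a number outside is refused. A call with a gripper value outside its range is refused whole. The fingers move at their own pace and stop on an object; "newtons" is the grip in N (left out, the last holds). Time passes only in rows, so rows that repeat a pose let the fingers close. It gives the time, the measured TCP pose, the force, the opening and the grip force at its end, in the units of the state.
- env.read_state(): the state, without advancing time (a new reading comes with each control period).
- read_camera(name): name is "scene" or "side" or "wrist"; returns (picture, depth): 480x640x3 uint8, red, green, blue; 480x640 float32, mm along the optical axis (not along the pixel's ray), 0 where there is no reading.
- camera_model(name): a dict with "intrinsics" (3x3 intrinsics, pixels), "eye" and "orientation" of the camera in the world; the wrist camera has in their place "tool_from_camera" (4x4, takes a point from camera to tool coordinates, whose origin is the TCP and whose axes are the flange's). Camera axes: x right, y up, looking along -z (the intrinsics and any distortion apply to the point x, -y, -z); pixel columns grow to the right and rows downward; lengths in mm; the calibration is good to about 2 mm. The wrist camera is an equidistant fisheye: a pixel r from the principal point sees the ray r / f radians off the axis. A picture is of the moment at which its call begins: read the wrist's pose just before it. camera_model takes no time and is no camera call.
- workorder.close_job(): hands the job in; it is judged then, once.
The state is a dict: "clock": time; "joint_positions": joint angles; "qd": joint speeds; "joint_efforts": joint torques, N m; "tool_pos": TCP position; "tcp_rot": TCP orientation; "force": force on the tool from outside, world axes, zero at the start; "wrist_torque": the same for the moment, N m; "opening": finger opening in mm; "gripper_force": force on a finger pad.
Only numpy, scipy, OpenCV 4.12 (cv2) and the standard library are available. Lean on these libraries where they do the work, as an engineer would, in place of code of your own. Each camera call takes 0.05 s, during which the arm holds its last target. There are 200 camera calls.

TASK

Restock the counting scale: set the green-lidded tip box squarely on the blue-lidded one on the pan, edges lined up, let go, then set the yellow-lidded box squarely on the green one and let go. Then take the stylus out of its stand, reach it through the yellow-framed hole in the indicator and hold the recessed button down to register the new stock, without leaning on it hard; finish while the stylus in your grip is still holding the button fully down. Leave everything else on the bench where it is.

Things in the scene. Friction and masses are not known exactly. Their poses are not given: they have to be found in the camera images.
- box_blue: Closed pipette-tip box, 100 x 60 x 48 mm (x, y, z), about 0.14 kg (varies by a third), white lower half and blue lid with a flat top; pinch it across its 60 mm sides. Origin: centre of its underside; x along the 100 mm side, z up. The bottom box, already standing loose on the scale's pan, not quite square with the pan.
- box_green: Closed pipette-tip box, 100 x 60 x 48 mm (x, y, z), about 0.14 kg (varies by a third), white lower half and green lid with a flat top; pinch it across its 60 mm sides. Origin: centre of its underside; x along the 100 mm side, z up. Starts on the bench, to the left.
- box_yellow: Closed pipette-tip box, 100 x 60 x 48 mm (x, y, z), about 0.14 kg (varies by a third), white lower half and yellow lid with a flat top; pinch it across its 60 mm sides. Origin: centre of its underside; x along the 100 mm side, z up. Starts on the bench, to the left.
- pan_top (a point): Centre of the top of the steel pan (135 x 115 mm) of the counting scale, a white 160 x 150 mm base fixed to the bench; the pan is rigid and its top is 45 mm above the bench. z up.
- indicator: The scale's separate indicator: box 120 x 120 x 70 mm, fixed to the bench, white sides, grey top with a dark display (2 mm proud), two blue keys that do nothing and the yellow-framed hole. Origin: centre of its underside.
- hole (a point): Centre of the round hole (17 mm across, in a 10 mm thick plate) in the indicator's flat top, level with the top, 70 mm above the bench; a square yellow frame (about 32 mm) surrounds it. It lies 25 mm to -x and 25 mm to +y of the indicator's centre, in the indicator's own axes. z up.
- reset_button_top (a point): Centre of the top of the red button inside the indicator, straight below the hole: 30 mm below the indicator's top when not pressed. The button is 26 mm across and goes straight down.
- reset_button (a joint): Travel of the button in m: 0 = up, 0.006 = fully down. A spring pushes it back up (about 1.5 N to start moving, 5 N at full travel), so it must be kept pressed.
- stylus: Reset pin, 115 mm long, 35 g: steel shaft 6 mm thick, 55 mm long, below a round orange handle 14 mm thick, 60 mm long. Origin: lower end of the shaft; z runs along it to the handle. It starts upright, shaft in the hole of its stand, the handle resting on the stand's top 60 mm above the bench (tip 5 mm above the bench); it lifts straight out.
- stylus_tip (a point): The lower end of the stylus's steel shaft, on its axis; z runs towards the handle.
- stylus_grip (a point): Point on the stylus's axis where to pinch the handle, 95 mm above its tip.
- stand: Blue block 56 x 56 x 60 mm, fixed to the bench, with an upright hole of 9 mm in the middle of its top, in which the stylus stands. Origin: centre of its underside.
- box_red: Closed tip box of the same make, 100 x 60 x 48 mm, red lid. Bystander: leave it where it is.
- pipette: Dark pipette lying on the bench, 256 mm long, 26 mm wide and 24 mm high. Origin under its middle part; x along it, tip to +x. Bystander: leave it where it is.
- beaker: Glass beaker, 62 mm across, 85 mm high. Origin: centre of its underside. Bystander: leave it where it is.
- rack: Blue tube rack, 80 x 150 x 34 mm. Origin: centre of its underside. Bystander: leave it where it is.
- bottle: Amber bottle, 60 mm across, 120 mm high. Origin: centre of its underside. Bystander: leave it where it is.
- jar: White jar with red cap, 54 mm across, 60 mm high. Origin: centre of its underside. Bystander: leave it where it is.
- timer: White bench timer, 60 x 75 x 18 mm. Origin: centre of its underside. Bystander: leave it where it is.
Not all that is in view belongs to the job. Leave any pink look-alike of the box_blue alone.

How it is judged (in metres and radians):
On the way, in this order (a step that is already met when the one before it is completed fails the run):
1. the green box stands squarely on the blue one, released (horizontal distance between box_blue and pan_top below 0.03 m and z of box_blue in the frame of pan_top between -0.003 and 0.003 m and horizontal distance between box_green and box_blue below 0.01 m and z of box_green in the frame of box_blue between 0.045 and 0.051 m and angle between the x axis of box_green and the x axis of box_blue, either way round below 0.12 rad and angle between box_green's own z axis and vertical below 0.06 rad and linear speed of box_green below 0.02 m/s and contact force between box_green and the fingers below 0.1 N), for 0.2 s.
2. the yellow box stands squarely on the green one, released (horizontal distance between box_yellow and box_green below 0.01 m and z of box_yellow in the frame of box_green between 0.045 and 0.051 m and angle between the x axis of box_yellow and the x axis of box_green, either way round below 0.12 rad and angle between box_yellow's own z axis and vertical below 0.06 rad and linear speed of box_yellow below 0.02 m/s and contact force between box_yellow and the fingers below 0.1 N), for 0.2 s.
3. the gripped stylus presses the button down through the hole (value of joint reset_button above 0.0042 m and horizontal distance between stylus_tip and hole below 0.0085 m and z of stylus_tip in the frame of hole below -0.02 m and contact force between stylus and the fingers above 2 N and contact force between stylus and indicator above 1.5 N), for 0.3 s.
At the end, for the whole second after the job is handed in: Blue box on the pan (30 mm of centre), green on blue, yellow on green, each within 10 mm and 0.12 rad of the one below, upright, still, not touched by the fingers; the gripped stylus, through the hole, presses with over 1.5 N and keeps the button 4.2 mm or more of its 6 mm down (all of step 1 and all of step 2 and all of step 3); the arm keeps its last pose, push and grip.
It fails at once if a bystander is shifted by more than 30 mm (distance of any of box_red, pipette, beaker, rack, bottle, jar, timer from where it was at the start of the episode above 0.03 m).
It fails at once if the stylus is pressed on the indicator with more than 40 N (contact force between stylus and indicator above 40 N).
It also fails if it takes over 70 s, if anything falls off the work surface, if the arm or the gripper's body presses on something with over 40 N, if the wrist force passes 120 N, or if a joint passes its speed limit or range.

## Working session

There is one attempt and no reset: what is moved stays moved. The work goes in short steps, Python scripts to look and compute and a tool call to move; the robot and the scene stay as the last step left them, time stands still between calls to the robot, and variables do not carry over. Pictures are saved under pics/ and viewed, at most 10 in all, crops included, and the job is handed in when it is done.

Besides the shell and the picture viewer there is one more tool, called after ">>>" in YAML: its name, and indented under it one key for each argument. jog_arm: Moves the arm, as the interface text tells. Its arguments: {"type":"object","properties":{"motion":{"type":"array","items":{"type":"array","items":{"type":"array","items":{"type":"number"}}}},"newtons":{"type":"number"}},"required":["motion"]}

```bash
mkdir -p pics; cat > h.py <<'E'
import numpy as np, cv2
from scipy.spatial.transform import Rotation as R
from bench import env, read_camera, camera_model, workorder
E
python3 - <<'E'
from h import *
print(env.read_state(), env.hold_point_z)
for n in ["scene","side","wrist"]:
    p,d=read_camera(n); m=camera_model(n); print(n,m)
    cv2.imwrite(f"pics/{n}0.png",p[:,:,::-1]); np.save(f"{n}0.npy",d)
E
```

```text
{'clock': 0.0, 'joint_positions': array([-1.49951812e+00,  5.28447141e-01,  1.43388039e+00, -6.24387717e-06,
        1.18138734e+00, -1.78503876e-01]), 'qd': array([-0.00102964, -0.00105222, -0.00172541, -0.00076946, -0.00157832,
        0.00077394]), 'joint_efforts': array([ 5.63784870e-04, -4.40034306e+01, -1.76591760e+01,  6.32326794e-02,
        5.81008801e-02, -1.62421011e-04]), 'tool_pos': array([ 154.46798179, -604.86958427,  221.59028829]), 'tcp_rot': array([ 9.92210539e-01,  1.24567731e-01,  5.39788350e-05, -1.05973579e-03]), 'force': array([-0.38313958, -0.26326353,  0.38069703]), 'wrist_torque': array([-0.06941635, -0.01575778, -0.00459763]), 'gripper_force': 0.0, 'opening': 86.83989801173311} -18.700000000000003
scene {'intrinsics': array([[549.70997173,   0.        , 320.88490225],
       [  0.        , 549.70997173, 240.11398758],
       [  0.        ,   0.        ,   1.        ]]), 'eye': array([1139.16330864, -291.32729951, 1127.40853489]), 'orientation': array([0.24038109, 0.1381837 , 0.48636044, 0.82859865])}
side {'intrinsics': array([[500.46085466,   0.        , 324.60364016],
       [  0.        , 500.46085466, 238.904189  ],
       [  0.        ,   0.        ,   1.        ]]), 'eye': array([ 392.34451077, -865.96163718,  765.49403822]), 'orientation': array([ 0.44211713, -0.03592149, -0.0837631 ,  0.89231488])}
wrist {'intrinsics': array([[371.64829954,   0.        , 318.46309934],
       [  0.        , 371.64829954, 244.5165704 ],
       [  0.        ,   0.        ,   1.        ]]), 'tool_from_camera': array([[-6.43090829e-04,  9.54424047e-01,  2.98453219e-01,
         8.12136269e+01],
       [ 9.99999722e-01,  7.26456286e-04, -1.68390538e-04,
         4.20093066e-01],
       [-3.77529197e-04,  2.98453028e-01, -9.54424249e-01,
        -1.61449365e+02],
       [ 0.00000000e+00,  0.00000000e+00,  0.00000000e+00,
         1.00000000e+00]])}
```

View pics/scene0.png

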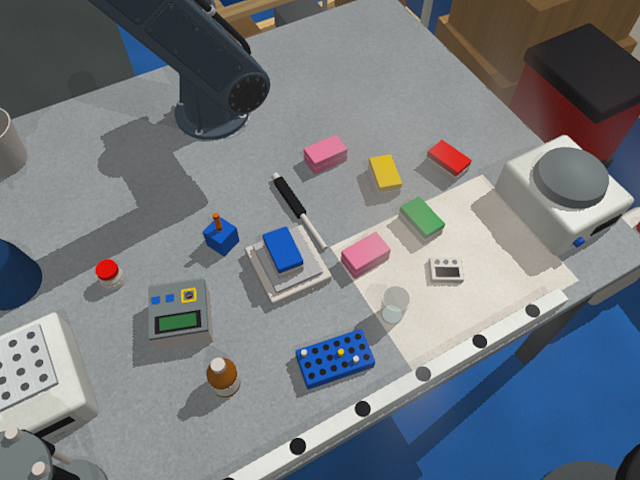

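View pics/side0.png

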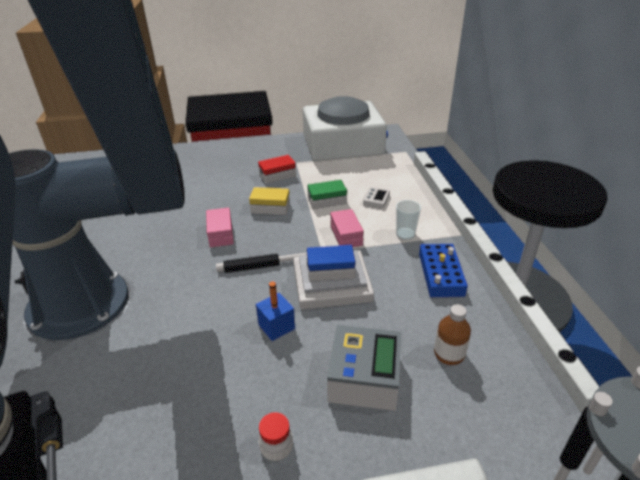

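Scene: green lid (422,217), yellow (385,172), blue on the pan (283,250), stylus (217,222), hole (189,296). Side: green (327,188), yellow (269,196), blue (331,257), stylus (273,293), hole (353,341). Next I'll fit the lids by depth in both views.

```bash
cat >> h.py <<'E'
def pose(name, st=None):
    m=camera_model(name)
    if name=="wrist":
        T=m["tool_from_camera"]; Rt=R.from_quat(st["tcp_rot"]).as_matrix()
        return m["intrinsics"], Rt@T[:3,:3], Rt@T[:3,3]+st["tool_pos"]
    return m["intrinsics"], R.from_quat(m["orientation"]).as_matrix(), m["eye"]
def rays(name,u,v,st=None):
    "world directions with unit depth along the axis, and eye"
    K,Rm,e=pose(name,st); x=(np.asarray(u,float)-K[0,2])/K[0,0]; y=(np.asarray(v,float)-K[1,2])/K[1,1]
    if name=="wrist":
        r=np.hypot(x,y)+1e-12; s=np.tan(r)/r; x,y=x*s,y*s
    return np.stack([x,-y,-np.ones_like(x)],-1)@Rm.T, e
def onplane(name,u,v,z,st=None):
    d,e=rays(name,u,v,st); return e+d*((z-e[2])/d[...,2])[...,None]
def blob(p,seed,dh=10,smin=90,vmin=40):
    h=cv2.cvtColor(p,cv2.COLOR_RGB2HSV).astype(int); s=h[seed[1],seed[0]]
    m=((abs((h[...,0]-s[0]+90)%180-90)<dh)&(h[...,1]>smin)&(h[...,2]>vmin)).astype(np.uint8)
    n,l=cv2.connectedComponents(m); return l==l[seed[1],seed[0]]
def lid(name,p,d,seed,st=None,ztop=None,**k):
    "top-face rectangle of the coloured lid: centre, size, angle of long side (deg), z"
    v,u=np.nonzero(blob(p,seed,**k)&(d>0)); r,e=rays(name,u,v,st); w=e+r*d[v,u][:,None]
    zt=np.median(w[w[:,2]>np.percentile(w[:,2],97)-6,2]); 
    q=(onplane(name,u,v,ztop or zt,st))[abs(w[:,2]-zt)<5]
    c,s,a=cv2.minAreaRect(q[:,:2].astype(np.float32))
    if s[0]<s[1]: a+=90; s=s[::-1]
    return np.round([*c,*s,(a+90)%180-90,zt,len(q)],1)
E
python3 - <<'E'
from h import *
S={"scene":dict(green=(422,217),yellow=(385,172),blue=(283,250),stylus=(217,222),red=(449,155)),"side":dict(green=(327,188),yellow=(269,196),blue=(331,257),stylus=(273,293))}
H={"scene":(189,296),"side":(353,341)}
for n in S:
    p=cv2.imread(f"pics/{n}0.png")[:,:,::-1].copy(); d=np.load(f"{n}0.npy")
    for c,s in S[n].items(): print(n,c,lid(n,p,d,s))
    for (u,v) in (H[n],S[n]["stylus"]):
        r,e=rays(n,u,v); print("pt",e+r*d[v,u])
    v,u=np.nonzero(blob(p,H[n],smin=130) if n=="x" else (cv2.inRange(cv2.cvtColor(p,cv2.COLOR_RGB2HSV),(20,120,100),(35,255,255))>0)&(np.hypot(*(np.indices(d.shape)-np.array(H[n])[::-1,None,None]))<20))
    w=onplane(n,u,v,70.); c,s,a=cv2.minAreaRect(w[:,:2].astype(np.float32)); print("frame",c,s,a)
    r,e=rays(n,u,v); print("frame depth z",np.median((e+r*d[v,u][:,None])[:,2]))
E
```

```text
scene green [605.6 292.   98.1  55.3   5.   48.6 575. ]
scene yellow [448.5 285.2 103.9  60.8 -16.5  48.5 710. ]
scene blue [ 550.   -53.9  102.    59.    -5.2   93.6 1035. ]
scene stylus [ 417.5 -151.9   15.3   13.9  -39.1  119.7   31. ]
scene red [486.9 456.6 101.3  63.3  14.9  48.5 682. ]
pt [ 514.0300908  -275.45987831   11.11858709]
pt [ 421.65744905 -151.89120428  100.32984712]
frame (543.8367919921875, -276.6142272949219) (31.924440383911133, 32.658477783203125) 71.55547332763672
frame depth z 70.75320861903606
side green [601.9 281.9  96.7  59.8   4.4  49.8 390. ]
side yellow [444.9 281.4  99.5  68.5 -15.5  49.5 475. ]
side blue [546.7 -57.8  98.3  63.3  -5.9  94.9 839. ]
side stylus [ 415.3 -155.    14.    11.4   84.6  121.4   31. ]
pt [ 553.67738452 -247.67835398   35.27826307]
pt [ 415.36133528 -160.22946346  103.76377988]
frame (545.8257446289062, -275.7005615234375) (30.172666549682617, 30.28885269165039) 70.50320434570312
frame depth z 72.73084046885202
```

Units first: shifts go in shares of 1000 mm and turns go in shares of 60 degrees. So 447 mm / 1000 = 0.447, -356 mm / 1000 = -0.356, 19.3 degrees / 60 = 0.3217.

>>> jog_arm:
  motion:
    - [[1,0.447,-0.356,-0.028,0,0,0.3217],[1,0.447,-0.356,-0.028,0,0,0.3217],[1,0.447,-0.356,-0.028,0,0,0.3217],[1,0.447,-0.356,-0.028,0,0,0.3217],[1,0.447,-0.356,-0.028,0,0,0.3217],[1,0.447,-0.356,-0.028,0,0,0.3217],[1,0.447,-0.356,-0.028,0,0,0.3217],[1,0.447,-0.356,-0.028,0,0,0.3217],[1,0.447,-0.356,-0.028,0,0,0.3217],[1,0.447,-0.356,-0.028,0,0,0.3217]]

```text
clock: 1.4
tool_pos: [501.3, -146.8, 250.6]
tcp_rot: [0.999, -0.041, 0.0, -0.0]
force: [0.9, -0.3, -0.7]
opening: 87.0
gripper_force: 0.0
```

```bash
cat >> h.py <<'E'
def yaw(st):
    x=R.from_quat(st["tcp_rot"]).as_matrix(); return np.degrees(np.arctan2(x[1,0],x[0,0]))
def go(x,y,z,psi=None,st=None):
    "row numbers from the measured pose to TCP x,y,z and tool-x heading psi (deg), tool straight down"
    st=st or env.read_state(); Rt=R.from_quat(st["tcp_rot"])
    t=Rt.inv().apply(np.array([x,y,z])-st["tool_pos"])
    a=np.radians(yaw(st) if psi is None else psi)
    D=R.from_matrix(np.array([[np.cos(a),np.sin(a),0],[np.sin(a),-np.cos(a),0],[0,0,-1]]))
    print("go",np.round(t,1),np.round((Rt.inv()*D).as_rotvec(degrees=True),1))
def snap(f):
    st=env.read_state(); p,d=read_camera("wrist"); cv2.imwrite(f"pics/{f}.png",p[:,:,::-1]); np.save(f"{f}.npy",d)
    print(st["clock"],np.round(st["tool_pos"],1),"yaw",round(yaw(st),2),"open",round(st["opening"],1),"gf",round(st["gripper_force"],1),"F",np.round(st["force"],1),"q6",round(st["joint_positions"][5],2), "v",np.round(abs(st["qd"]).max(),3)); return st,p,d
E
python3 - <<'E'
from h import *
import pickle
st,p,d=snap("w1"); pickle.dump(st,open("w1.pkl","wb"))
go(525,287,260,-5)
E
```

```text
1.4 [ 501.3 -146.8  250.6] yaw -4.67 open 87.0 gf 0.0 F [ 0.9 -0.3 -0.7] q6 1.15 v 0.126
go [ -11.8 -435.1   -9.3] [-0.  -0.   0.3]
```

View pics/w1.png

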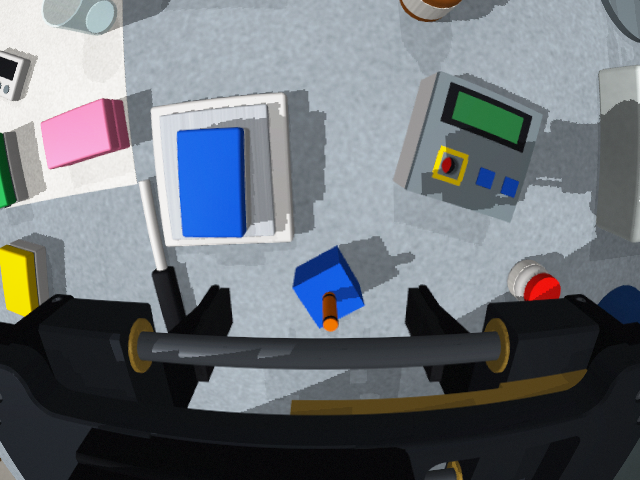

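Wrist view: blue lid at (212,182), yellow frame at (450,166), stylus top at (331,324), and the pan is visible under the blue box.

```bash
cat >> h.py <<'E'
def frame(name,p,seed,st=None,z=70.,rad=22):
    m=(cv2.inRange(cv2.cvtColor(p,cv2.COLOR_RGB2HSV),(20,120,100),(35,255,255))>0)&(np.hypot(*(np.indices(p.shape[:2])-np.array(seed)[::-1,None,None]))<rad)
    v,u=np.nonzero(m); c,s,a=cv2.minAreaRect(onplane(name,u,v,z,st)[:,:2].astype(np.float32)); return np.round([*c,*s,a],1)
E
python3 - <<'E'
from h import *
import pickle
st=pickle.load(open("w1.pkl","rb")); p=cv2.imread("pics/w1.png")[:,:,::-1].copy(); d=np.load("w1.npy")
print("blue",lid("wrist",p,d,(212,182),st)); print("frame",frame("wrist",p,(450,166),st))
print("stylus",lid("wrist",p,d,(331,324),st)); print(onplane("wrist",331,324,120.,st))
# pan: steel rim
for u,v in ((160,114),(267,104),(274,235),(165,241)): r,e=rays("wrist",u,v,st); print(np.round(e+r*d[v,u],1))
E
```

```text
blue [ 5.478e+02 -5.420e+01  9.850e+01  6.030e+01 -5.600e+00  9.220e+01
  6.836e+03]
frame [ 544.4 -277.4   32.6   32.5   71. ]
stylus [ 415.6 -151.    14.6   12.6   -3.5  119.2  167. ]
[ 416.05422358 -151.89366168  120.        ]
[623.3  12.6  29.9]
[ 616.2 -104.9   31.2]
[477.6 -97.6  28.4]
[481.5  30.3  28. ]
```

To row units: -435 mm / 1000 = -0.435, -12 mm / 1000 = -0.012, 0.3 degrees / 60 = 0.005.

>>> jog_arm:
  motion:
    - [[1,-0.012,-0.435,-0.009,0,0,0.005],[1,-0.012,-0.435,-0.009,0,0,0.005],[1,-0.012,-0.435,-0.009,0,0,0.005],[1,-0.012,-0.435,-0.009,0,0,0.005],[1,-0.012,-0.435,-0.009,0,0,0.005],[1,-0.012,-0.435,-0.009,0,0,0.005],[1,-0.012,-0.435,-0.009,0,0,0.005],[1,-0.012,-0.435,-0.009,0,0,0.005],[1,-0.012,-0.435,-0.009,0,0,0.005],[1,-0.012,-0.435,-0.009,0,0,0.005]]

```text
clock: 2.7
tool_pos: [525.7, 282.0, 259.3]
tcp_rot: [0.999, -0.048, -0.0, 0.0]
force: [-0.5, -0.8, -0.7]
opening: 86.8
gripper_force: 0.0
```

```bash
python3 - <<'E'
from h import *
import pickle
st,p,d=snap("w2"); pickle.dump(st,open("w2.pkl","wb"))
h=cv2.cvtColor(p,cv2.COLOR_RGB2HSV)
for n,lo,hi in (("green",50,75),("yellow",20,33)):
    m=((h[...,0]>lo)&(h[...,0]<hi)&(h[...,1]>110)&(h[...,2]>60)).astype(np.uint8); m[290:]=0
    k,l,s,c=cv2.connectedComponentsWithStats(m); 
    for i in range(1,k):
        if s[i,4]>1500:
            v,u=np.nonzero(l==i); j=len(u)//2; print(n,s[i],lid("wrist",p,d,(u[j],v[j]),st))
E
```

```text
2.7 [525.7 282.  259.3] yaw -5.45 open 86.8 gf 0.0 F [-0.5 -0.8 -0.7] q6 1.97 v 0.004
green [ 264   85   74  105 5719] [6.035e+02 2.912e+02 9.880e+01 5.900e+01 4.600e+00 4.720e+01 5.715e+03]
yellow [ 290  233   65   57 2942] [ 446.1  288.2  100.7   60.1  -16.7   47.3 4514. ]
```

View pics/w2.png

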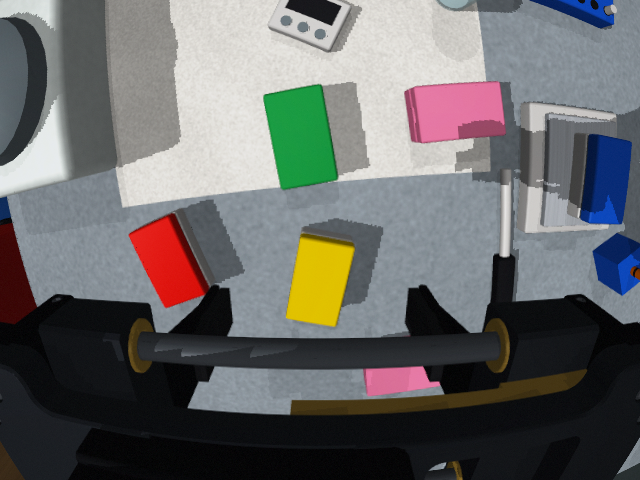

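Wrist view: green lid centred at (300,137), yellow at (320,280), pinks at (455,112) and (400,380), red at (168,260). All three cameras agree on the green and yellow poses, with lid tops at about 48 mm. Next I grasp green.

```bash
python3 -c "
from h import *
go(603.5,291.5,80,4.8);go(603.5,291.5,12,4.8)"
```

```text
go [ 76.6 -16.8 179.4] [  0.    0.  -10.3]
go [ 76.6 -16.9 247.4] [  0.    0.  -10.3]
```

To row units: 247 mm / 1000 = 0.247, 179 mm / 1000 = 0.179, -10.3 degrees / 60 = -0.1717.

>>> jog_arm:
  motion:
    - [[1,0.0766,-0.0168,0.1,0,0,-0.1717],[1,0.0766,-0.0168,0.179,0,0,-0.1717],[1,0.0766,-0.0168,0.179,0,0,-0.1717],[1,0.0766,-0.0168,0.179,0,0,-0.1717],[1,0.0766,-0.0168,0.21,0,0,-0.1717],[1,0.0766,-0.0168,0.247,0,0,-0.1717],[1,0.0766,-0.0168,0.247,0,0,-0.1717],[1,0.0766,-0.0168,0.247,0,0,-0.1717]]
  newtons: 20

```text
clock: 3.75
tool_pos: [605.0, 294.1, 15.3]
tcp_rot: [0.999, 0.043, 0.002, -0.0]
force: [0.7, 0.1, -0.7]
opening: 87.0
gripper_force: 0.0
```

>>> jog_arm:
  motion:
    - [[0.4,0,0,0,0,0,0],[0.4,0,0,0,0,0,0],[0.4,0,0,0,0,0,0],[0.4,0,0,0,0,0,0],[0.4,0,0,0,0,0,0]]
  newtons: 20

```text
clock: 4.38
tool_pos: [603.6, 293.7, 13.1]
tcp_rot: [0.999, 0.044, 0.0, 0.0]
force: [-1.1, -1.1, 4.9]
opening: 59.6
gripper_force: 20.0
```

```bash
python3 -c "
from h import *
s=env.read_state();print(s['tool_pos'],yaw(s),s['opening'],s['gripper_force'],s['force'])
go(548,-54.5,220,-5.5)
go(548,-54.5,120,-5.5)
"
```

```text
[603.60960353 293.68963657  13.12966003] 5.034343233823686 59.627221956255916 19.993936938699335 [-1.09407863 -1.1408578   4.85011193]
go [ -85.9  342.1 -206.7] [ 0.  -0.  10.5]
go [ -85.9  342.  -106.7] [ 0.  -0.  10.5]
```

To row units: 342 mm / 1000 = 0.342, -206 mm / 1000 = -0.206, 10.5 degrees / 60 = 0.175.

>>> jog_arm:
  motion:
    - [[0.4,0,0,-0.04,0,0,0],[0.4,0,0,-0.1,0,0,0],[0.4,-0.02,0.08,-0.16,0,0,0.0333],[0.4,-0.04,0.14,-0.206,0,0,0.0833],[0.4,-0.055,0.2,-0.206,0,0,0.1333],[0.4,-0.07,0.26,-0.206,0,0,0.175],[0.4,-0.086,0.315,-0.206,0,0,0.175],[0.4,-0.086,0.342,-0.206,0,0,0.175],[0.4,-0.086,0.342,-0.206,0,0,0.175],[0.4,-0.086,0.342,-0.206,0,0,0.175]]

```text
clock: 5.62
tool_pos: [547.1, -54.1, 218.0]
tcp_rot: [0.999, -0.049, -0.001, -0.001]
force: [-0.3, 1.0, -1.7]
opening: 59.7
gripper_force: 20.0
```

```bash
python3 - <<'E'
from h import *
import pickle
st,p,d=snap("w3"); pickle.dump(st,open("w3.pkl","wb"))
E
```

```text
5.625 [547.1 -54.1 218. ] yaw -5.58 open 59.7 gf 20.0 F [-0.3  1.  -1.7] q6 1.37 v 0.041
```

View pics/w3.png

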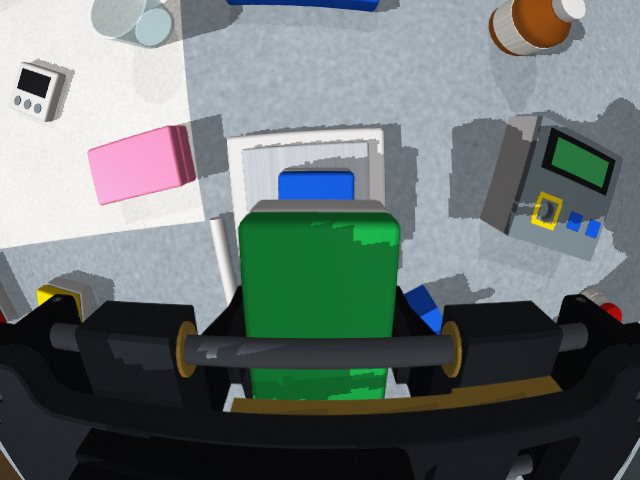

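Green is held squarely, with its far lid edge at v≈213 (u 241–399). The blue lid's far edge is at v≈171 (u 279–354). I'll check the relative alignment.

```bash
python3 - <<'E'
from h import *
import pickle
st=pickle.load(open("w3.pkl","rb")); Rt=R.from_quat(st["tcp_rot"]); p=cv2.imread("pics/w3.png")[:,:,::-1].copy(); d=np.load("w3.npy")
f=lambda u,v,z: np.round(Rt.inv().apply(onplane("wrist",np.array(u),np.array(v),z,st)-st["tool_pos"]),1)
print("green edge", f([241,320,399],[217,212,217],252.5)); print("blue edge",f([279,317,354],[172,171,171],92.8))
m=blob(p,(320,280))
for v in (230,250,270,300): u=np.nonzero(m[v])[0]; print("green sides",f([u.min(),u.max()],[v,v],252.5)[:,:2].tolist())
m=blob(p,(316,185))
for v in (180,190,195): u=np.nonzero(m[v])[0]; print("blue sides",f([u.min(),u.max()],[v,v],92.8)[:,:2].tolist())
r,e=rays("wrist",320,240,st); print((e+r*d[240,320]), [ (e+rays("wrist",316,185,st)[0]*d[185,316])])
E
```

```text
green edge [[ 52.  -26.7 -34.6]
 [ 53.7   1.3 -34.6]
 [ 52.   29.4 -34.7]]
blue edge [[ 50.6 -29.6 125.1]
 [ 51.2  -0.3 125.1]
 [ 51.3  28.3 125. ]]
green sides [[47.2, -27.8], [47.2, 30.0]]
green sides [[39.7, -27.9], [39.7, 29.8]]
green sides [[31.9, -28.0], [31.8, 29.9]]
green sides [[19.5, -28.2], [19.4, 30.1]]
blue sides [[44.4, -30.6], [44.3, 28.4]]
blue sides [[36.5, -30.7], [36.4, 27.8]]
blue sides [[32.5, -30.8], [32.4, 27.9]]
[590.14485296 -59.66265518 252.03977565] [array([587.02525151, -56.77541981,  92.19120154])]
```

To row units: 107 mm / 1000 = 0.107, 100 mm / 1000 = 0.1.

>>> jog_arm:
  motion:
    - [[0.4,-0.002,-0.002,0.04,0,0,0],[0.4,-0.002,-0.002,0.08,0,0,0],[0.4,-0.002,-0.002,0.1,0,0,0],[0.4,-0.002,-0.002,0.107,0,0,0],[0.4,-0.002,-0.002,0.107,0,0,0],[0.4,-0.002,-0.002,0.107,0,0,0]]

```text
clock: 6.42
tool_pos: [546.7, -51.7, 112.6]
tcp_rot: [0.999, -0.047, 0.001, 0.0]
force: [-0.6, -0.2, -1.3]
opening: 60.2
gripper_force: 20.0
```

```bash
python3 - <<'E'
from h import *
s=env.read_state();print(s['tool_pos'],yaw(s),s['opening'],s['force'],abs(s['qd']).max())
E
```

```text
[546.65544002 -51.74716245 112.5501859 ] -5.437473748967157 60.18519161735662 [-0.57162236 -0.22022919 -1.27000252] 0.009240597193221721
```

To row units: 6.5 mm / 1000 = 0.0065, 5.5 mm / 1000 = 0.0055.

>>> jog_arm:
  motion:
    - [[0.4,-0.001,0,0.004,0,0,0],[0.4,-0.001,0,0.0055,0,0,0],[0.4,-0.001,0,0.0065,0,0,0],[0.4,-0.001,0,0.0065,0,0,0]]

```text
clock: 6.92
tool_pos: [544.7, -52.0, 106.1]
tcp_rot: [0.999, -0.048, 0.0, 0.0]
force: [-2.0, 1.2, 5.7]
opening: 59.7
gripper_force: 20.0
```

```bash
python3 - <<'E'
from h import *
st,p,d=snap("w4"); print(cv2.cvtColor(p,cv2.COLOR_RGB2HSV)[280,320]); print(lid("wrist",p,d,(320,280),st))
E
```

```text
6.925 [544.7 -52.  106.1] yaw -5.49 open 59.7 gf 20.0 F [-2.   1.2  5.7] q6 1.37 v 0.001
[ 69 212 118]
[  571.6   -55.5    58.8    48.8    84.4   140.3 18336. ]
```

To row units: -160 mm / 1000 = -0.16, -120 mm / 1000 = -0.12.

>>> jog_arm:
  motion:
    - [[1,0,0,0,0,0,0],[1,0,0,0,0,0,0],[1,0,0,0,0,0,0],[1,0,0,-0.02,0,0,0],[1,0,0,-0.06,0,0,0],[1,-0.06,0,-0.12,0,0,0],[1,-0.08,0,-0.16,0,0,0],[1,-0.08,0,-0.16,0,0,0],[1,-0.08,0,-0.16,0,0,0]]

```text
clock: 8.1
tool_pos: [465.4, -44.4, 265.1]
tcp_rot: [0.999, -0.048, 0.001, 0.0]
force: [0.2, 0.2, -0.3]
opening: 87.2
gripper_force: 0.0
```

```bash
python3 - <<'E'
from h import *
st,p,d=snap("w5")
for v in range(120,260,30): print(cv2.cvtColor(p,cv2.COLOR_RGB2HSV)[v,318])
h=cv2.cvtColor(p,cv2.COLOR_RGB2HSV); m=cv2.inRange(h,(45,110,50),(75,255,255)); k,l,s,c=cv2.connectedComponentsWithStats(m); i=1+s[1:,4].argmax(); c=c[i].astype(int); print(s[i],c)
print("green",lid("wrist",p,d,tuple(c),st))
n="scene"; p,d=read_camera(n); cv2.imwrite("pics/scene1.png",p[:,:,::-1])
print("start green scene ref 605.6 292; ",lid(n,p,d,(281,225),dh=12))
go(446.5,285.5,100,-16.5); go(446.5,285.5,12,-16.5)
crop=cv2.resize(cv2.imread("pics/w5.png")[40:300,160:480],None,fx=2,fy=2); cv2.imwrite("pics/w5c.png",crop)
E
```

```text
8.1 [465.4 -44.4 265.1] yaw -5.5 open 87.2 gf 0.0 F [ 0.2  0.2 -0.3] q6 1.33 v 0.043
[ 69 211 174]
[ 69 209 173]
[ 69 214 172]
[105  28 162]
[104  26 167]
[ 280   72   78  126 9703] [318 134]
green [ 5.447e+02 -5.290e+01  9.770e+01  5.920e+01 -5.600e+00  1.402e+02
  9.664e+03]
start green scene ref 605.6 292;  [ 547.1  -54.1  101.6   59.3   -5.2  141.4 1092. ]
go [ -49.8 -326.4  164.1] [-0.   0.1 11. ]
go [ -49.7 -326.4  252.1] [-0.   0.1 11. ]
```

View pics/w5c.png

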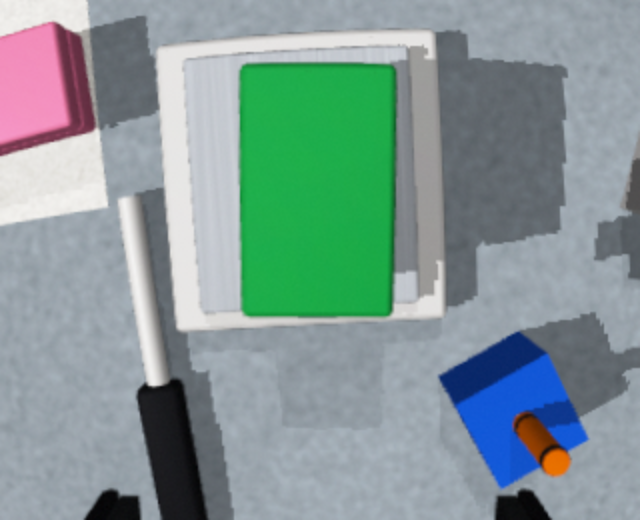

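Green stands squarely on blue, about 3 mm off (wrist and scene views agree). Next is yellow.

To row units: -329 mm / 1000 = -0.329, 164 mm / 1000 = 0.164, 11 degrees / 60 = 0.1833.

>>> jog_arm:
  motion:
    - [[1,-0.05,-0.329,0,0,0,0.1833],[1,-0.05,-0.329,0,0,0,0.1833],[1,-0.05,-0.329,0,0,0,0.1833],[1,-0.05,-0.329,0,0,0,0.1833],[1,-0.05,-0.329,0,0,0,0.1833],[1,-0.05,-0.329,0.08,0,0,0.1833],[1,-0.05,-0.329,0.14,0,0,0.1833],[1,-0.05,-0.329,0.164,0,0,0.1833],[1,-0.05,-0.329,0.164,0,0,0.1833],[1,-0.05,-0.329,0.164,0,0,0.1833]]

```text
clock: 9.45
tool_pos: [447.7, 288.2, 101.1]
tcp_rot: [0.99, -0.143, 0.0, -0.0]
force: [0.1, -0.4, 0.5]
opening: 87.3
gripper_force: 0.0
```

```bash
python3 - <<'E'
from h import *
st=env.read_state(); print(np.round(st["tool_pos"],1),yaw(st),abs(st["qd"]).max())
go(446.5,288,12,-16.6)
E
```

```text
[447.7 288.2 101.1] -16.499865465519743 0.039588008332762686
go [-1.1  0.5 89.1] [-0.  -0.   0.1]
```

To row units: 89 mm / 1000 = 0.089, 80 mm / 1000 = 0.08.

>>> jog_arm:
  motion:
    - [[1,-0.001,0.0005,0.05,0,0,0],[1,-0.001,0.0005,0.08,0,0,0],[1,-0.001,0.0005,0.089,0,0,0],[1,-0.001,0.0005,0.089,0,0,0],[1,-0.001,0.0005,0.089,0,0,0],[0.4,-0.001,0.0005,0.089,0,0,0],[0.4,-0.001,0.0005,0.089,0,0,0],[0.4,-0.001,0.0005,0.089,0,0,0],[0.4,-0.001,0.0005,0.089,0,0,0],[0.4,-0.001,0.0005,0.089,0,0,0]]

```text
clock: 10.7
tool_pos: [445.9, 287.9, 12.2]
tcp_rot: [0.99, -0.143, 0.0, -0.0]
force: [-0.7, 0.3, 2.3]
opening: 59.9
gripper_force: 20.0
```

```bash
python3 - <<'E'
from h import *
st=env.read_state(); print(np.round(st["tool_pos"],1),yaw(st),st["opening"],st["gripper_force"],st["force"])
go(544.7,-53,240,-5.6)
E
```

```text
[445.9 287.9  12.2] -16.491954708987436 59.94933643230175 19.999556438997388 [-0.71313328  0.33453211  2.27530828]
go [ 191.6  298.8 -227.8] [ -0.   -0.  -10.9]
```

To row units: 298.8 mm / 1000 = 0.2988, -228 mm / 1000 = -0.228, -10.9 degrees / 60 = -0.1817.

>>> jog_arm:
  motion:
    - [[0.4,0,0,-0.04,0,0,0],[0.4,0,0,-0.1,0,0,0],[0.4,0,0,-0.16,0,0,0],[0.4,0.03,0.047,-0.19,0,0,-0.05],[0.4,0.06,0.094,-0.228,0,0,-0.0833],[0.4,0.091,0.141,-0.228,0,0,-0.1333],[0.4,0.122,0.19,-0.228,0,0,-0.1817],[0.4,0.153,0.238,-0.228,0,0,-0.1817],[0.4,0.18,0.28,-0.228,0,0,-0.1817],[0.4,0.1916,0.2988,-0.228,0,0,-0.1817]]

```text
clock: 11.95
tool_pos: [544.8, -55.7, 239.5]
tcp_rot: [0.999, -0.05, -0.0, 0.0]
force: [-0.2, 1.1, -1.2]
opening: 59.7
gripper_force: 20.0
```

>>> jog_arm:
  motion:
    - [[0.4,0,0,0,0,0,0],[0.4,0,0,0,0,0,0],[0.4,0,0,0,0,0,0]]

```text
clock: 12.32
tool_pos: [544.0, -51.4, 240.0]
tcp_rot: [0.999, -0.048, -0.0, -0.0]
force: [0.1, -0.4, -1.3]
opening: 59.6
gripper_force: 20.0
```

```bash
python3 - <<'E'
from h import *
st,p,d=snap("w6"); Rt=R.from_quat(st["tcp_rot"])
f=lambda u,v,z: np.round(Rt.inv().apply(onplane("wrist",np.array(u),np.array(v),z,st)-st["tool_pos"]),1)
h=cv2.cvtColor(p,cv2.COLOR_RGB2HSV); zt=st["tool_pos"][2]-12.2+48
for n,lo,hi,z in (("yellow",20,33,zt),("green",50,75,140.5)):
    m=cv2.inRange(h,(lo,110,50),(hi,255,255))[:300]; m[:,:180]=0; m[:,460:]=0
    k,l,s,c=cv2.connectedComponentsWithStats(m); i=1+s[1:,4].argmax(); m=l==i; print(n,s[i]); v0,v1=s[i,1],s[i,1]+s[i,3]
    print(" top edge", f([318],[v0],z))
    for v in np.linspace(v0+5,v1-5,5).astype(int): u=np.nonzero(m[v])[0]; print(v,f([u.min(),u.max()],[v,v],z)[:,:2].tolist())
    for u in (290,318,345): v=np.nonzero(m[:,u])[0].min(); print(" col",u,f([u],[v],z))
E
```

```text
12.325 [544.  -51.4 240. ] yaw -5.46 open 59.6 gf 20.0 F [ 0.1 -0.4 -1.3] q6 1.37 v 0.005
yellow [  237   216   164    84 13226]
 top edge [[ 52.5   0.6 -35.8]]
221 [[50.9, -25.5], [50.8, 27.0]]
239 [[44.2, -28.1], [44.2, 29.6]]
258 [[37.0, -28.2], [37.0, 29.7]]
276 [[30.0, -28.3], [29.9, 29.5]]
295 [[22.2, -28.1], [22.1, 29.7]]
 col 290 [[ 52.5  -9.1 -35.8]]
 col 318 [[ 52.5   0.6 -35.8]]
 col 345 [[ 52.5  10.  -35.9]]
green [ 278  173   84   30 2407]
 top edge [[52.5  0.5 99.4]]
178 [[49.1, -27.0], [49.1, 30.2]]
183 [[45.5, -27.8], [45.5, 31.0]]
188 [[41.9, -27.9], [41.9, 31.1]]
193 [[38.3, -27.2], [38.3, 30.4]]
198 [[34.7, -27.3], [34.7, 30.5]]
 col 290 [[ 51.9 -19.2  99.4]]
 col 318 [[52.5  0.5 99.4]]
 col 345 [[51.8 19.5 99.4]]
```

View pics/w6.png

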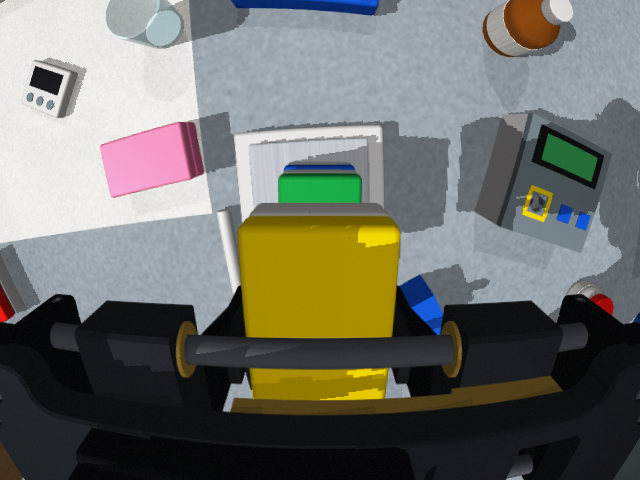

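Yellow is held square over green, with its far edge at v≈216 and green's at v≈173. The offsets are under 2 mm.

To row units: 80 mm / 1000 = 0.08, 70 mm / 1000 = 0.07.

>>> jog_arm:
  motion:
    - [[0.4,0.001,0.001,0.04,0,0,0],[0.4,0.001,0.001,0.07,0,0,0],[0.4,0.001,0.001,0.08,0,0,0],[0.4,0.001,0.001,0.08,0,0,0],[0.4,0.001,0.001,0.08,0,0,0]]

```text
clock: 13.0
tool_pos: [546.6, -54.3, 161.3]
tcp_rot: [0.999, -0.049, 0.001, 0.0]
force: [0.5, -0.6, 0.2]
opening: 60.0
gripper_force: 20.0
```

```bash
python3 - <<'E'
from h import *
st=env.read_state(); print(np.round(st["tool_pos"],1),yaw(st),st["force"],abs(st["qd"]).max())
E
```

```text
[546.6 -54.3 161.3] -5.561980543449097 [ 0.50726625 -0.55996131  0.21702215] 0.00631515229711811
```

>>> jog_arm:
  motion:
    - [[0.4,-0.001,-0.001,0.005,0,0,0],[0.4,-0.001,-0.001,0.0065,0,0,0],[0.4,-0.001,-0.001,0.0075,0,0,0],[0.4,-0.001,-0.001,0.0075,0,0,0]]

```text
clock: 13.5
tool_pos: [544.6, -53.1, 153.2]
tcp_rot: [0.999, -0.049, 0.0, -0.0]
force: [-1.5, 0.3, 5.5]
opening: 60.0
gripper_force: 20.0
```

Contact at 5.5 N and at the expected height, so I release and back off towards the stylus side.

To row units: -115 mm / 1000 = -0.115, -110 mm / 1000 = -0.11.

>>> jog_arm:
  motion:
    - [[1,0,0,0,0,0,0],[1,0,0,0,0,0,0],[1,0,0,0,0,0,0],[1,0,0,-0.02,0,0,0],[1,0,0,-0.06,0,0,0],[1,-0.06,0.01,-0.09,0,0,0],[1,-0.11,0.04,-0.11,0,0,0],[1,-0.115,0.06,-0.11,0,0,0],[1,-0.115,0.06,-0.11,0,0,0],[1,-0.115,0.06,-0.11,0,0,0]]

```text
clock: 14.75
tool_pos: [424.7, -101.5, 262.4]
tcp_rot: [0.999, -0.049, 0.0, -0.0]
force: [-0.0, -0.2, -0.5]
opening: 86.9
gripper_force: 0.0
```

```bash
python3 - <<'E'
from h import *
st,p,d=snap("w7")
h=cv2.cvtColor(p,cv2.COLOR_RGB2HSV)
def seed(lo,hi,minz=0):
    m=cv2.inRange(h,lo,hi); m[330:]=0; k,l,s,c=cv2.connectedComponentsWithStats(m); i=1+s[1:,4].argmax(); print(s[i]); return tuple(c[i].astype(int))
c=seed((20,110,60),(33,255,255)); print("yellow",lid("wrist",p,d,c,st))
c=seed((5,150,120),(16,255,255)); print("orange",c)
n="scene"; p2,d2=read_camera(n); cv2.imwrite("pics/scene2.png",p2[:,:,::-1])
h2=cv2.cvtColor(p2,cv2.COLOR_RGB2HSV); m=cv2.inRange(h2,(20,110,100),(33,255,255)); m[:, :240]=0; m[:,330:]=0
k,l,s,cc=cv2.connectedComponentsWithStats(m); i=1+s[1:,4].argmax(); print("scene yellow",lid(n,p2,d2,tuple(cc[i].astype(int))))
cv2.imwrite("pics/w7v.png",p[:,:,::-1])
E
```

```text
14.75 [ 424.7 -101.5  262.4] yaw -5.61 open 86.9 gf 0.0 F [-0.  -0.2 -0.5] q6 1.18 v 0.013
[  182    11    93   153 13554]
yellow [ 5.4240e+02 -5.4700e+01  9.8800e+01  5.9900e+01 -5.7000e+00  1.8820e+02
  1.3176e+04]
[369 228  15  14 176]
orange (np.int64(375), np.int64(234))
scene yellow [ 546.3  -55.3  102.6   60.1   -5.4  189.3 1184. ]
```

View pics/w7v.png

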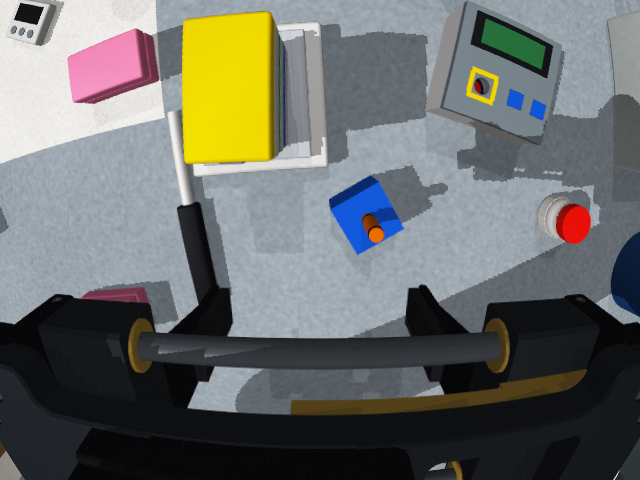

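Yellow sits squarely on green, with its top at 189 mm. The stylus top is at (375,234) and the frame at (483,86). I'll measure the stylus and hole again.

```bash
python3 - <<'E'
from h import *
st=env.read_state(); p=cv2.imread("pics/w7v.png")[:,:,::-1].copy(); d=np.load("w7.npy")
print("stylus",onplane("wrist",375.8,234.6,120.,st)); print(lid("wrist",p,d,(376,235),st))
print("frame",frame("wrist",p,(483,86),st))
for z in (130,81): go(415.7,-152.5,z,-5.5)
E
```

```text
stylus [ 415.31216391 -150.32546798  120.        ]
[ 416.  -150.3   13.4   13.2   -5.3  119.   195. ]
frame [ 544.5 -276.7   32.6   32.3   70.7]
go [ -4.   52.  132.2] [-0.  0. -0.]
go [ -4.   52.1 181.2] [-0.  0. -0.]
```

To row units: 181 mm / 1000 = 0.181, 150 mm / 1000 = 0.15.

>>> jog_arm:
  motion:
    - [[1,-0.004,0.0505,0.04,0,0,0],[1,-0.004,0.0505,0.09,0,0,0],[1,-0.004,0.0505,0.11,0,0,0],[1,-0.004,0.0505,0.11,0,0,0],[1,-0.004,0.0505,0.15,0,0,0],[1,-0.004,0.0505,0.175,0,0,0],[1,-0.004,0.0505,0.181,0,0,0],[1,-0.004,0.0505,0.181,0,0,0],[1,-0.004,0.0505,0.181,0,0,0]]

```text
clock: 15.98
tool_pos: [416.4, -151.9, 82.7]
tcp_rot: [0.999, -0.049, 0.001, 0.001]
force: [-0.3, -1.0, 0.8]
opening: 87.5
gripper_force: 0.0
```

```bash
python3 - <<'E'
from h import *
st,p,d=snap("w8"); go(415.7,-151,81,-5.5)
E
```

```text
15.975 [ 416.4 -151.9   82.7] yaw -5.57 open 87.5 gf 0.0 F [-0.3 -1.   0.8] q6 1.06 v 0.006
go [-0.6 -0.9  1.6] [ 0.1 -0.1 -0.1]
```

View pics/w8.png

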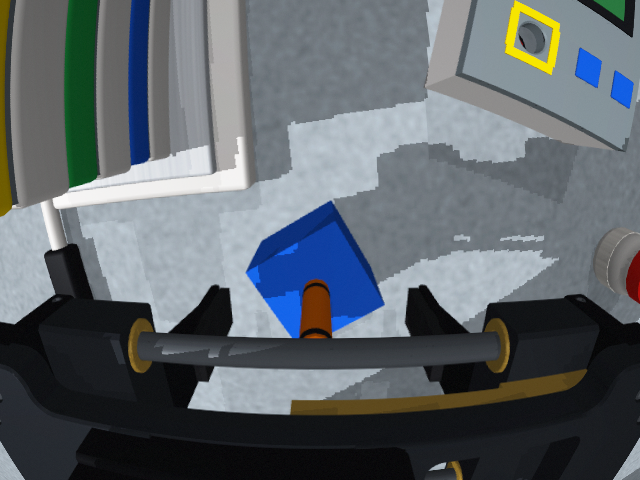

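The stylus handle (315,305) is centred between the fingers and the stack stands clear, so I close.

To row units: -1 mm / 1000 = -0.001, -0.5 mm / 1000 = -0.0005.

>>> jog_arm:
  motion:
    - [[1,-0.0005,-0.001,0.001,0,0,0],[0.05,-0.0005,-0.001,0.001,0,0,0],[0.05,-0.0005,-0.001,0.001,0,0,0],[0.05,-0.0005,-0.001,0.001,0,0,0],[0.05,-0.0005,-0.001,0.001,0,0,0],[0.05,-0.0005,-0.001,0.001,0,0,0],[0.05,-0.0005,-0.001,0.001,0,0,0],[0.05,-0.0005,-0.001,0.001,0,0,0]]
  newtons: 30

```text
clock: 17.02
tool_pos: [415.0, -150.4, 80.5]
tcp_rot: [0.999, -0.049, -0.0, -0.0]
force: [0.5, -0.5, 0.1]
opening: 25.4
gripper_force: 0.0
```

```bash
python3 - <<'E'
from h import *
st=env.read_state(); print(np.round(st["tool_pos"],1),yaw(st),st["force"],st["opening"],st["gripper_force"])
E
```

```text
[ 415.  -150.4   80.5] -5.590543482943753 [ 0.49271785 -0.5260147   0.06095062] 25.377459021691944 0.0
```

>>> jog_arm:
  motion:
    - [[0.05,0,0,0,0,0,0],[0.05,0,0,0,0,0,0],[0.05,0,0,0,0,0,0],[0.05,0,0,0,0,0,0]]

```text
clock: 17.52
tool_pos: [415.0, -150.5, 80.6]
tcp_rot: [0.999, -0.049, 0.0, -0.0]
force: [0.2, 0.6, -0.1]
opening: 12.9
gripper_force: 30.0
```

To row units: -90 mm / 1000 = -0.09, -80 mm / 1000 = -0.08.

>>> jog_arm:
  motion:
    - [[0.05,0,0,-0.02,0,0,0],[0.05,0,0,-0.05,0,0,0],[0.05,0,0,-0.08,0,0,0],[0.05,0,0,-0.09,0,0,0],[0.05,0,0,-0.09,0,0,0]]

```text
clock: 18.15
tool_pos: [415.1, -150.5, 170.7]
tcp_rot: [0.999, -0.049, 0.0, 0.0]
force: [-0.1, 0.3, 0.7]
opening: 13.1
gripper_force: 30.0
```

```bash
python3 - <<'E'
from h import *
st=env.read_state(); print(np.round(st["tool_pos"],1),yaw(st),st["force"],st["opening"],st["gripper_force"])
go(544.5,-277,170,-5.5)
E
```

```text
[ 415.1 -150.5  170.7] -5.588666064990543 [-0.0938259   0.30692987  0.65951106] 13.116206685149862 29.99999473337084
go [141.1 113.2   0.9] [ 0.  -0.  -0.1]
```

To row units: 141 mm / 1000 = 0.141, 113 mm / 1000 = 0.113.

>>> jog_arm:
  motion:
    - [[0.05,0.045,0.036,0,0,0,0],[0.05,0.09,0.072,0,0,0,0],[0.05,0.125,0.1,0,0,0,0],[0.05,0.141,0.113,0,0,0,0],[0.05,0.141,0.113,0,0,0,0],[0.05,0.141,0.113,0,0,0,0],[0.05,0.141,0.113,0,0,0,0]]

```text
clock: 19.02
tool_pos: [543.2, -275.4, 170.1]
tcp_rot: [0.999, -0.049, -0.001, -0.001]
force: [-1.4, 0.5, -0.6]
opening: 13.2
gripper_force: 30.0
```

```bash
python3 - <<'E'
from h import *
st,p,d=snap("w9"); s,ds=read_camera("side"); c,_=read_camera("scene")
a=cv2.resize(p[190:350,240:400],(400,400),interpolation=3); 
K,Rm,e=pose("side"); q=Rm.T@(np.array([544.5,-277,90])-e); u,v=int(K[0,0]*q[0]/-q[2]+K[0,2]),int(-K[1,1]*q[1]/-q[2]+K[1,2]); print("side proj",u,v)
K,Rm,e=pose("scene"); q=Rm.T@(np.array([544.5,-277,90])-e); u2,v2=int(K[0,0]*q[0]/-q[2]+K[0,2]),int(-K[1,1]*q[1]/-q[2]+K[1,2]); print("scene proj",u2,v2)
f=lambda im,u,v:cv2.resize(im[v-40:v+40,u-40:u+40],(400,400),interpolation=3)
cv2.imwrite("pics/w9c.png",np.hstack([f(s,u,v),f(c,u2,v2)])[:,:,::-1])
E
```

```text
19.025 [ 543.2 -275.4  170.1] yaw -5.56 open 13.2 gf 30.0 F [-1.4  0.5 -0.6] q6 1.02 v 0.011
side proj 352 333
scene proj 186 290
```

View pics/w9c.png

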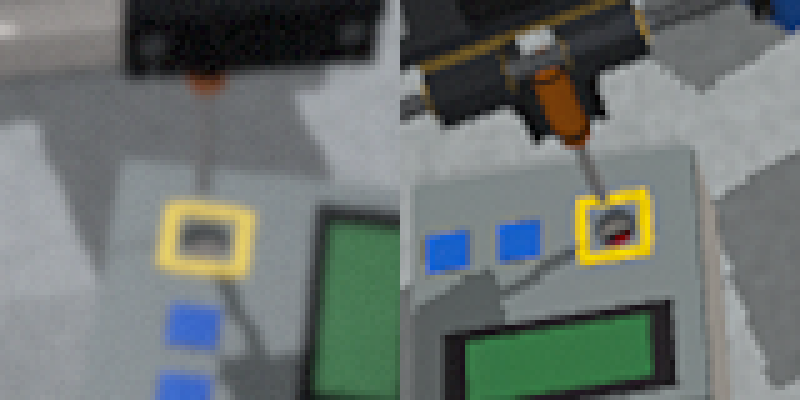

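Crops: the tip is at about (204,192) in the side crop and (604,199) in the scene crop, close to the frame in both. I'll triangulate the tip and the frame the same way.

```bash
python3 - <<'E'
from h import *
def tri(a,b):
    A=np.zeros((3,3));B=np.zeros(3)
    for n,(u,v) in (("side",a),("scene",b)):
        r,e=rays(n,u,v); r/=np.linalg.norm(r); M=np.eye(3)-np.outer(r,r); A+=M;B+=M@e
    return np.round(np.linalg.solve(A,B),1)
s=lambda x,y:(352-40+x/5-.4,333-40+y/5-.4); c=lambda x,y:(186-40+(x-400)/5-.4,290-40+y/5-.4)
print("tip",tri(s(204,192),c(604,199))); print("frame",tri(s(207,240),c(614,226)))
print("tip on z=94",[onplane(n,*q,94.) for n,q in (("side",s(204,192)),("scene",c(604,199)))])
go(544.5,-277,170,-5.5)
E
```

```text
tip [ 544.4 -275.7   95.5]
frame [ 545.4 -276.9   71.7]
tip on z=94 [array([ 544.88018582, -274.60866125,   94.        ]), array([ 543.40517247, -275.5956713 ,   94.        ])]
go [0.7 0.9 0.7] [-0.   0.  -0.1]
```

To row units: 30 mm / 1000 = 0.03, 26 mm / 1000 = 0.026.

>>> jog_arm:
  motion:
    - [[0.05,0.001,0.001,0,0,0,0],[0.05,0.001,0.001,0.005,0,0,0],[0.05,0.001,0.001,0.012,0,0,0],[0.05,0.001,0.001,0.018,0,0,0],[0.05,0.001,0.001,0.022,0,0,0],[0.05,0.001,0.001,0.026,0,0,0],[0.05,0.001,0.001,0.03,0,0,0],[0.05,0.001,0.001,0.03,0,0,0]]

```text
clock: 20.18
tool_pos: [545.1, -277.7, 140.2]
tcp_rot: [0.999, -0.049, -0.0, -0.0]
force: [0.1, -0.6, 0.1]
opening: 13.1
gripper_force: 30.0
```

```bash
python3 - <<'E'
from h import *
st=env.read_state(); print(np.round(st["tool_pos"],1),st["force"]); go(544.5,-277,140,-5.5)
E
```

```text
[ 545.1 -277.7  140.2] [ 0.11377671 -0.5570339   0.0753847 ]
go [-0.6 -0.6  0.2] [-0.   0.  -0.1]
```

To row units: 21 mm / 1000 = 0.021, 17 mm / 1000 = 0.017.

>>> jog_arm:
  motion:
    - [[0.05,-0.0003,-0.0003,0.006,0,0,0],[0.05,-0.0003,-0.0003,0.012,0,0,0],[0.05,-0.0003,-0.0003,0.017,0,0,0],[0.05,-0.0003,-0.0003,0.021,0,0,0],[0.05,-0.0003,-0.0003,0.021,0,0,0]]

```text
clock: 20.8
tool_pos: [544.8, -277.3, 119.1]
tcp_rot: [0.999, -0.049, -0.0, -0.0]
force: [0.5, -0.0, -0.2]
opening: 13.1
gripper_force: 30.0
```

To row units: 5.5 mm / 1000 = 0.0055, 4.5 mm / 1000 = 0.0045.

>>> jog_arm:
  motion:
    - [[0.05,0,0,0.0015,0,0,0],[0.05,0,0,0.003,0,0,0],[0.05,0,0,0.0045,0,0,0],[0.05,0,0,0.0055,0,0,0],[0.05,0,0,0.0055,0,0,0],[0.05,0,0,0.0055,0,0,0]]

```text
clock: 21.55
tool_pos: [545.1, -277.5, 114.3]
tcp_rot: [0.999, -0.049, 0.0, 0.0]
force: [0.1, 0.5, 2.0]
opening: 13.4
gripper_force: 30.0
```

To row units: 4 mm / 1000 = 0.004, 3 mm / 1000 = 0.003.

>>> jog_arm:
  motion:
    - [[0.05,0,0,0.0015,0,0,0],[0.05,0,0,0.003,0,0,0],[0.05,0,0,0.004,0,0,0],[0.05,0,0,0.004,0,0,0],[0.05,0,0,0.004,0,0,0]]

```text
clock: 22.18
tool_pos: [545.2, -277.5, 110.2]
tcp_rot: [0.999, -0.049, 0.0, 0.0]
force: [-0.0, -0.2, 4.0]
opening: 13.1
gripper_force: 30.0
```

To row units: 1.2 mm / 1000 = 0.0012, 0.7 mm / 1000 = 0.0007.

>>> jog_arm:
  motion:
    - [[0.05,0,0,0.0007,0,0,0],[0.05,0,0,0.0012,0,0,0],[0.05,0,0,0.0012,0,0,0],[0.05,0,0,0.0012,0,0,0]]

```text
clock: 22.68
tool_pos: [545.2, -277.6, 109.4]
tcp_rot: [0.999, -0.049, 0.0, 0.0]
force: [0.6, 1.1, 6.4]
opening: 12.8
gripper_force: 30.0
```

To row units: 0.8 mm / 1000 = 0.0008, 0.5 mm / 1000 = 0.0005.

>>> jog_arm:
  motion:
    - [[0.05,0,0,0.0005,0,0,0],[0.05,0,0,0.0008,0,0,0],[0.05,0,0,0.0008,0,0,0],[0.05,0,0,0.0008,0,0,0],[0.05,0,0,0.0008,0,0,0]]

```text
clock: 23.3
tool_pos: [545.4, -277.7, 109.2]
tcp_rot: [0.999, -0.049, 0.001, 0.0]
force: [-1.7, 0.5, 9.1]
opening: 13.1
gripper_force: 30.0
```

```bash
python3 - <<'E'
from h import *
st=env.read_state(); print(np.round(st["tool_pos"],1),st["force"],st["gripper_force"],st["clock"])
p,d=read_camera("scene"); h=cv2.cvtColor(p,cv2.COLOR_RGB2HSV); m=cv2.inRange(h,(20,110,100),(33,255,255)); m[:, :240]=0; m[:,330:]=0
k,l,s,cc=cv2.connectedComponentsWithStats(m); i=1+s[1:,4].argmax(); print("scene yellow",lid("scene",p,d,tuple(cc[i].astype(int))))
E
```

```text
[ 545.4 -277.7  109.2] [-1.74005761  0.54159618  9.08168041] 30.001743589527905 23.3
scene yellow [ 546.   -55.2  102.2   59.9   -5.4  189.3 1176. ]
```

The button is at its stop: 9 N, and the TCP moved only 0.2 mm for a 0.8 mm command. The stack hasn't moved, so I'm handing in.

```bash
python3 -c "
from h import *
print(workorder.close_job())"
```

```text
the job is handed in; nothing more can be done
None
```

I handed the job in at about 23 s with green on blue and yellow on green (lids about 3 mm apart or less), and the gripped stylus pressing the button against its stop at about 9 N; no verdict was returned.

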